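# Shim the rocking drawer chest

## Task

The little drawer chest on the bench rocks because its front left foot is short. Press down on its top over that foot to feel it rock and let it come back, then push the wooden wedge along the bench, thin end first, in under the short foot until it is snug without jacking the chest up, and press firmly on the same corner again to make sure that it no longer rocks; go back and push the wedge further if it does. Finish with the closed fingertips still pressing on that corner; do not lift or carry anything, do not shove the chest along the bench, and leave the other things alone.

Things in the scene. Friction and masses are not known exactly. Their poses are not given: they have to be found in the camera images.
- chest: Low dark wooden chest, four small drawers with brass knobs. Body 200 (x) x 270 (y) mm on 22 mm high, 30 x 30 mm feet centred 85 (x), 115 (y) mm from the middle; top at 85 mm. About 3 kg, loose. Origin: middle of the footprint at bench height; x from drawer front to back, y to the left seen from the robot, z up. Stands level on three feet; the front left foot (x -85, y +115) is short.
- press_spot (a point): Point on the chest's top straight above the middle of the short foot (85 mm above the bench when level): where to press. Unshimmed, 5 to 8 N here (up to 15 N if the fingertips drag) tips the corner down 7 to 12 mm until the foot meets the bench, and 0.6 mm outwards (away from the chest's middle) per mm down; let go, it tips back level. A firm press is about 12 N.
- short_foot (a point): Point in the short foot, on its centre line, 12 mm above the bench when level. Foot 30 x 30 mm: its left face is 15 mm along the chest's +y from here, and the chest's side overhangs it by 5 mm. Its underside is 7 to 12 mm above the bench: differs every time and is not given, it must be felt.
- wedge: Pale wedge, 140 (x) x 50 (y) mm, flat below, top sloping from 26 mm high at the thick end (-x) to 4 mm at the thin end (+x). 100 g. Origin: middle of the underside. Lies left of the chest, thin end pointing roughly at the short foot 20 to 65 mm off; push its thick end face along the chest's -y. Slides under 1.5 N; stops against 5 N once it meets the foot; over 10 N shoves the chest.
- jar: Bystander: low amber glass jar, 50 mm across, 45 mm high; origin under its middle.
- screwdriver: Bystander: screwdriver lying in front of the chest; origin near its middle, x along it.
- tin: Bystander: plain steel tin, 60 mm across, 40 mm high; origin under its middle.
Things that resemble listed ones, but are neither listed nor needed, are in the scene too. Of the things shaped like the wedge, the wooden one is meant.

How it is judged:
By the outcome, as a careful person would: the job done as asked, in the order asked, and still so for the second after the job is handed in, while the arm keeps its last pose, push and grip.
It also fails if it takes over 58 s, if anything falls off the work surface, if the arm or the gripper's body presses on something with over 40 N, if the wrist force passes 120 N, or if a joint passes its speed limit or range.

## Robot

A 6-joint arm with a two-finger parallel gripper is mounted at the origin on the work surface. World frame = base frame: x ahead of the robot, y to its left, z up, the work surface at z = 0. Lengths are in m, angles in rad, forces in N, time in s.
With the tool pointing down it reaches from about 0.3 to 0.85 m from the base axis. Payload 5.4 kg.
Tool frame: the origin (TCP) lies at the very end of the fingers, on their centre line; the grasp point (between the pads) lies 19 mm behind it (robot.pinch_z is the distance from the TCP to the grasp point, in m); z points along the fingers, y is the direction in which the jaws open and shut (so a half turn about z gives the same grasp; the last joint's range is limited). The gripper opens to 85 mm and grips with 20 to 120 N. Pads are 22 mm wide; open, the fingers measure 114 mm over their backs; the gripper's body (76 mm by 85 mm) begins 54 mm behind the grasp point. The pads swing forward as they close: fully open they stand 13 mm farther back than shut.
Start: joints at [-1.347, 0.158, 1.597, -0, 1.386, -0.21], TCP at [0.242, -0.522, 0.192] pointing down, gripper open.
Joint ranges: [-2.91, 2.91], [-0.94, 2.29], [0.18, 2.7], [-1.29, 4.43], [0.17, 2.64], [-3, 3]. Speed limits (rad/s): [2.57, 2.57, 3.14, 3.14, 3.14, 3.14].

## Interface

Orientations are given as a unit quaternion [x, y, z, w].
In Python, from rig import robot gives the robot as it stands. The module is installed in compiled form; this text tells all that it offers.
- The arm moves only by the shell command python3 -m crank 'ROWS'. ROWS is JSON, a list of rows, each an object with "hand": the opening, from -1 (shut) to 1 (fully open); "offset": the shift along the world's x, y, z in m, a list of three; "delta_rot": the turn, a rotation vector about the world's x, y, z in rad, a list of three. A call has exactly 5 rows; each row is the pose to reach, as a shift and turn from the pose commanded when the call began; what a row does not reach only later rows make up. A row lasts 1/8 s, in which the tool goes at most 62.5 mm and 10.7 degrees, less where a joint would pass 70% of its speed; a pose out of reach is approached as far as the arm can. A call with a gripper value outside its range is refused whole. The fingers move at their own pace and stop on an object; the grip force is fixed at half the most. Time passes only in rows, so rows that repeat a pose let the fingers close, or fill a call up. It gives the time, the measured TCP pose, the force and the opening at its end, in the units of the state.
- robot.observe(): the state, without advancing time (a new reading comes with each control period).
- robot.snapshot(name): name is "scene" or "top"; returns a dict with "img" (400x640x3 uint8, red, green, blue), "depth" (400x640 float32, m along the optical axis (not along the pixel's ray), 0 where there is no reading), "mtx" (3x3 intrinsics, pixels), "k1" (the pictures are not rectified: a ray, as slopes to the right and down, at radius r is drawn at 1 + k1 r^2 times it, then the intrinsics apply), "R" (3x3) and "t" (3): a world point X has camera coordinates R X + t. Camera axes: x right, y down, z forward; pixel columns grow to the right and rows downward; lengths in m; the calibration is good to about 2 mm. A picture is of the moment at which its call begins.
- robot.finish_job(): hands the job in, once; it reports no verdict.
The state is a dict: "t": time; "qpos": joint angles; "joint_vel": joint speeds; "joint_torque": joint torques, N m; "ee_pos": TCP position; "ee_rot": TCP orientation; "ft_force": force on the tool from outside, world axes, zero at the start; "ft_torque": the same for the moment, N m; "width": finger opening in m.
Only numpy, scipy, OpenCV 4.12 (cv2) and the standard library are available. Lean on these libraries where they do the work, as an engineer would, in place of code of your own. Each camera call takes 0.05 s, during which the arm holds its last target.

## Working session

There is one attempt and no reset: what is moved stays moved. The work goes in short steps, Python scripts to look and compute and a shell command to move; the robot and the scene stay as the last step left them, time stands still between calls to the robot, and variables do not carry over. Pictures are saved under pics/ and viewed, and the job is handed in when it is done.

```bash
mkdir -p pics
cat > h.py <<'E'
import numpy as np, cv2
from rig import robot
def snap(n,f):
    s=robot.snapshot(n); np.savez('pics/'+f+'.npz',**s); cv2.imwrite('pics/'+f+'.png',s['img'][:,:,::-1]); return s
def load(f): return dict(np.load('pics/'+f+'.npz'))
def ray(s,u,v):
    K=s['mtx']; d=np.array([float(s['k1']),0,0,0])
    # undistort r -> r(1+k1 r^2)
    p=cv2.undistortPoints(np.array([[[u,v]]],float),K,d)[0,0]
    return np.array([p[0],p[1],1.])
def atz(s,u,v,z):
    r=s['R'].T@ray(s,u,v); c=-s['R'].T@s['t']; k=(z-c[2])/r[2]; return c+k*r
def dep(s,u,v):
    d=s['depth'][int(v),int(u)]; return s['R'].T@(ray(s,u,v)*d-s['t'])
def proj(s,X):
    return cv2.projectPoints(np.array([X],float),cv2.Rodrigues(s['R'])[0],s['t'],s['mtx'],np.array([float(s['k1']),0,0,0]))[0][0,0]
E
python3 - <<'E'
from h import *
snap('scene','s0');snap('top','t0');print(robot.observe())
E
```

```text
{'t': 0.1, 'qpos': array([-1.34709951e+00,  1.58997449e-01,  1.59812765e+00,  2.14957918e-05,
        1.38620845e+00, -2.10079166e-01]), 'joint_vel': array([ 0.00098443, -0.00290148, -0.00197209,  0.00067914, -0.00082475,
        0.00134668]), 'joint_torque': array([-4.65100238e-04, -3.96984386e+01, -3.32340682e+01, -3.35677460e-04,
        4.05676823e-03,  5.45144985e-06]), 'ee_pos': array([ 0.24153089, -0.52113144,  0.19119831]), 'ee_rot': array([ 9.76571912e-01,  2.15189552e-01,  4.63666671e-06, -8.70499023e-04]), 'ft_force': array([-0.19732181,  0.96461451,  0.30014016]), 'ft_torque': array([0.01940691, 0.00019095, 0.02910986]), 'width': 0.08539911195708733}
```

View pics/s0.png

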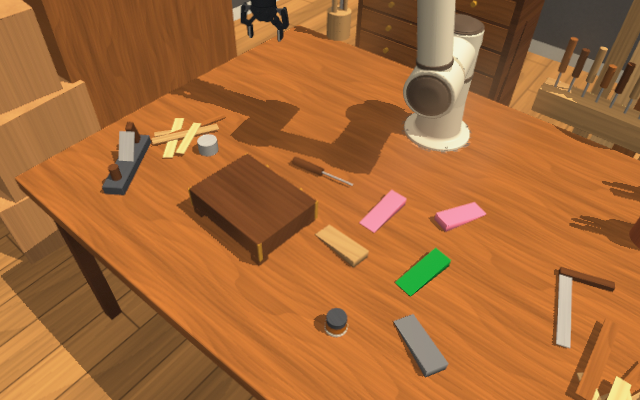

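View pics/t0.png

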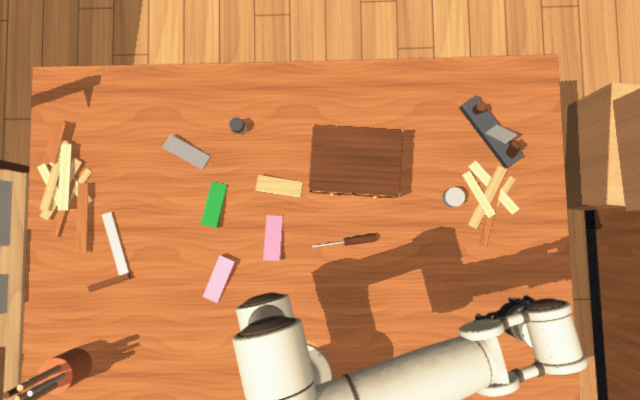

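The scene picture shows the chest at about (253,205) and the wooden wedge at (342,245). In the top picture the chest is at (357,160), with its front-left corner near (311,193), and the wedge at (279,186). The pink, green and grey wedges are decoys. I'll enlarge the area.

Run:
```python
from h import *
for f,(a,b,c,d) in {'t0':(240,110,420,210),'s0':(180,150,380,280)}.items():
    im=cv2.imread(f'pics/{f}.png')[b:d,a:c]; k=800//(c-a)
    cv2.imwrite(f'pics/{f}c.png',cv2.resize(im,None,fx=4,fy=4,interpolation=cv2.INTER_CUBIC))
```

```text
(no output)
```

View pics/t0c.png

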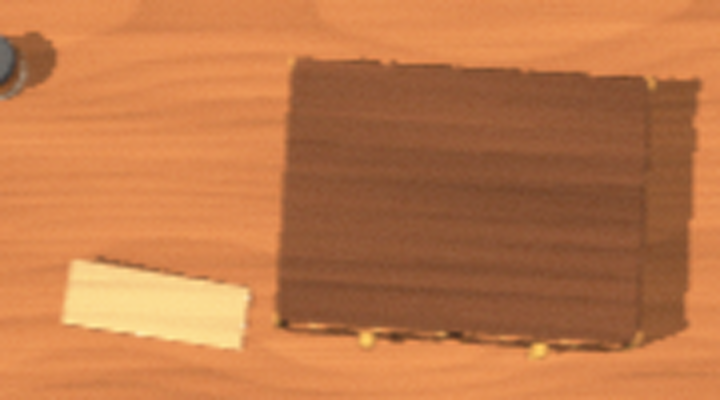

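View pics/s0c.png

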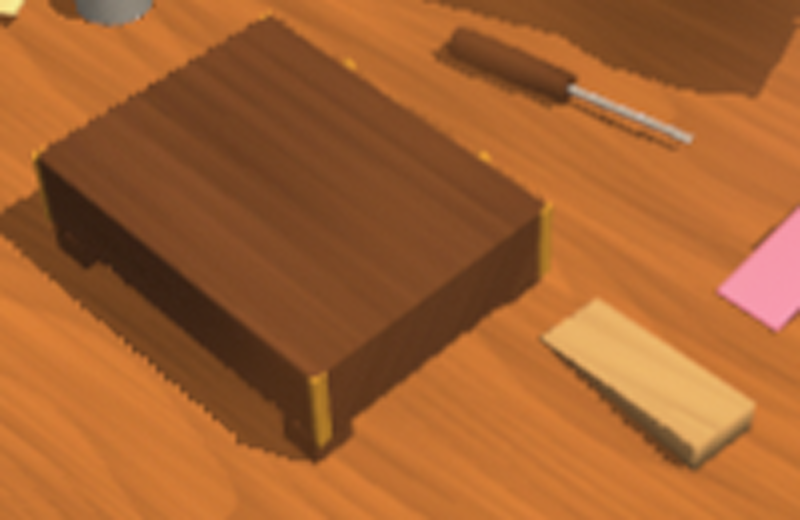

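```bash
cat > m.py <<'E'
from h import *
def up(U,V,a=240,b=110,k=4): return (U+.5)/k-.5+a,(V+.5)/k-.5+b
def chest(P):
    # P BL FL FR BR model fit
    M=np.array([[.1,.135],[-.1,.135],[-.1,-.135],[.1,-.135]])
    P=np.array(P)[:,:2]; c=P.mean(0); Q=P-c
    th=np.arctan2((M[:,0]*Q[:,1]-M[:,1]*Q[:,0]).sum(),(M*Q).sum())
    R=np.array([[np.cos(th),-np.sin(th)],[np.sin(th),np.cos(th)]])
    return c,th,R,Q-M@R.T
E
python3 - <<'E'
from m import *
s=load('t0')
P=[atz(s,*up(*q),.085) for q in [(292,58),(278,324),(636,344),(650,80)]]
print(np.round(P,4)); 
for a,b in [(0,1),(1,2),(2,3),(3,0)]: print(np.linalg.norm(P[a]-P[b]))
c,th,R,res=chest(P); print('chest',c,np.degrees(th)); print(np.round(res,4))
print('press',c+R@[-.085,.115])
for q in [(320,110),(357,160),(313,190)]: print('dep',dep(s,*q))
W=[atz(s,*up(*q),z) for q,z in [((72,260),.026),((62,323),.026),((243,349),.004),((250,287),.004)]]
print(np.round(W,4)); W=np.array(W)
tk=(W[0]+W[1])/2; tn=(W[2]+W[3])/2; d=(tn-tk)[:2]; print('wedge len',np.linalg.norm(d),'w',np.linalg.norm(W[0]-W[1]),np.linalg.norm(W[2]-W[3]),'thick',tk,'thin',tn,'dirworld',np.degrees(np.arctan2(d[1],d[0])),'mid',(tk+tn)/2)
print('in chest frame: thick',R.T@(tk[:2]-c),'thin',R.T@(tn[:2]-c))
for q in [(259,183),(279,187),(298,189)]: print('dep',dep(s,*q))
s2=load('s0')
q=[(42,158),(320,375),(547,206),(268,18)]
for n,z in zip(q,['BR?','BL','FL','FR']): print(z,atz(s2,*up(*n,180,150),.085))
print('wedge scene', [np.round(atz(s2,*up(*n,180,150),z),4) for n,z in [((543,338),.004),((597,300),.004),((753,405),.026),((697,447),.026)]])
print('tin,jar,scr',dep(s,455,197),dep(s,237,125))
E
```

```text
[[ 0.7685 -0.0658  0.085 ]
 [ 0.5675 -0.052   0.085 ]
 [ 0.5475 -0.317   0.085 ]
 [ 0.7456 -0.3337  0.085 ]]
0.20148003058325664
0.265744481450035
0.19879680245132375
0.26884412505065475
chest [ 0.65727192 -0.19211245] -4.51209321207948
[[ 0.0009 -0.0004]
 [-0.0007 -0.0023]
 [ 0.0006  0.0018]
 [-0.0007  0.0009]]
press [ 0.58158235 -0.07078196]
dep [ 0.83404771 -0.08859811  0.00195566]
dep [ 0.65682613 -0.1966939   0.08372695]
dep [ 0.56938161 -0.06349922  0.08209929]
[[ 0.6262  0.11    0.026 ]
 [ 0.5769  0.1182  0.026 ]
 [ 0.5556 -0.0216  0.004 ]
 [ 0.6047 -0.0279  0.004 ]]
wedge len 0.14047201899645814 w 0.049975680433341725 0.049516173228603806 thick [0.60152689 0.11412468 0.026     ] thin [ 0.58018734 -0.024717    0.004     ] dirworld -98.7378140056755 mid [0.59085712 0.04470384 0.015     ]
in chest frame: thick [-0.07966379  0.30090259] thin [-0.09001459  0.16081245]
dep [0.59965302 0.10578562 0.027014  ]
dep [0.58752012 0.04497522 0.01125105]
dep [ 0.58103705 -0.01426846  0.00099248]
BR? [ 0.74707956 -0.32614943  0.085     ]
BL [ 0.76430892 -0.06443376  0.085     ]
FL [ 0.57368302 -0.04865912  0.085     ]
FR [ 0.55412687 -0.31226586  0.085     ]
wedge scene [array([ 0.6054, -0.0248,  0.004 ]), array([ 0.5573, -0.0178,  0.004 ]), array([0.5808, 0.1196, 0.026 ]), array([0.6287, 0.1117, 0.026 ])]
tin,jar,scr [ 0.54367122 -0.49569757  0.03886104] [0.78132295 0.17109638 0.04161827]
```

Both cameras agree to about 4 mm. The chest is yawed about −4.5°, and the press spot is near (0.583, −0.069). The wedge's thin end is about 31 mm from the foot face and its sizes check out. I'll move above the press spot with the fingers shut and aligned to the chest.

```bash
python3 -m crank '[{"hand":-1,"offset":[0.034,0.045,0],"delta_rot":[0,0,0.106]},{"hand":-1,"offset":[0.068,0.09,0],"delta_rot":[0,0,0.212]},{"hand":-1,"offset":[0.102,0.135,0],"delta_rot":[0,0,0.318]},{"hand":-1,"offset":[0.136,0.18,0],"delta_rot":[0,0,0.424]},{"hand":-1,"offset":[0.17,0.225,0],"delta_rot":[0,0,0.53]}]'
python3 -m crank '[{"hand":-1,"offset":[0.034,0.045,-0.005],"delta_rot":[0,0,0.106]},{"hand":-1,"offset":[0.068,0.09,-0.01],"delta_rot":[0,0,0.212]},{"hand":-1,"offset":[0.102,0.135,-0.02],"delta_rot":[0,0,0.318]},{"hand":-1,"offset":[0.136,0.18,-0.04],"delta_rot":[0,0,0.424]},{"hand":-1,"offset":[0.171,0.227,-0.06],"delta_rot":[0,0,0.53]}]'
```

```text
t: 0.72
ee_pos: [0.4123, -0.295, 0.1918]
ee_rot: [0.885, 0.465, -0.0, -0.0]
ft_force: [0.8, -1.7, -0.9]
width: 0.0003
t: 1.35
ee_pos: [0.5835, -0.0681, 0.1313]
ee_rot: [0.733, 0.681, -0.0, 0.0]
ft_force: [1.1, -0.1, 1.2]
width: 0.0003
```

```bash
python3 -m crank '[{"hand":-1,"offset":[0,0,-0.015],"delta_rot":[0,0,0]},{"hand":-1,"offset":[0,0,-0.03],"delta_rot":[0,0,0]},{"hand":-1,"offset":[0,0,-0.038],"delta_rot":[0,0,0]},{"hand":-1,"offset":[0,0,-0.041],"delta_rot":[0,0,0]},{"hand":-1,"offset":[0,0,-0.041],"delta_rot":[0,0,0]}]'
python3 - <<'E'
from h import *
s=snap('scene','s1');t=snap('top','t1');o=robot.observe();print(o['ee_pos'],o['ft_force'])
for n,i,(a,b,c,d) in (('s1c',s,(180,110,380,260)),('t1c',t,(240,110,420,210))):
    cv2.imwrite(f'pics/{n}.png',cv2.resize(i['img'][b:d,a:c,::-1],None,fx=4,fy=4,interpolation=cv2.INTER_CUBIC))
E
```

```text
t: 1.98
ee_pos: [0.5827, -0.0705, 0.0915]
ee_rot: [0.734, 0.679, 0.0, 0.0]
ft_force: [-0.5, 0.0, -0.2]
width: -0.0
[ 0.58304086 -0.07029512  0.0918421 ] [-0.38322034 -0.06739288  0.98254053]
```

View pics/s1c.png

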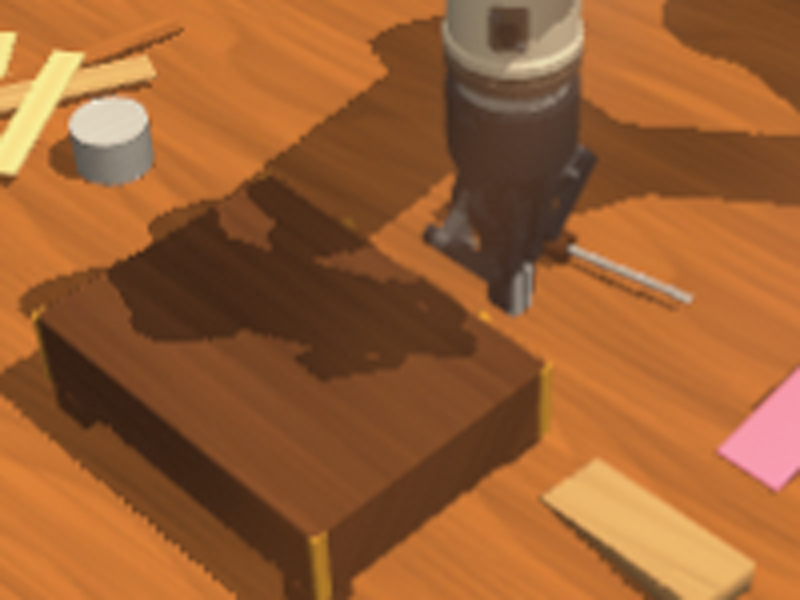

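Run:
```python
from h import *
for n,a,b in (('s1',180,110),('t1',240,110)):
    s=load(n); print(n,(proj(s,[.583,-.0703,.0918])-[a,b])*4, (proj(s,[.5683,-.0488,.085])-[a,b])*4)
```

```text
s1 [509.53614512 349.41002681] [550.64727907 359.702999  ]
t1 [300.55381173 300.3352521 ] [272.2128335  321.45952432]
```

View pics/t1c.png

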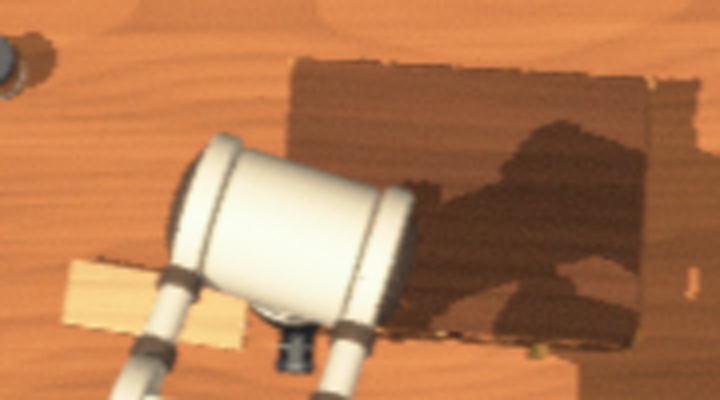

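Run:
```python
from h import *
s=load('s1')
for u,v in [(308,182),(310,184),(312,180),(316,199),(280,210)]: print(u,v,dep(s,u,v))
o=robot.observe(); print(o['t'],o['qpos'],o['ee_pos'],s['t'],load('s0')['t'])
```

```text
308 182 [ 0.58982412 -0.06320096  0.15395612]
310 184 [ 0.58813607 -0.05831095  0.14904889]
312 180 [ 0.5805692  -0.05833883  0.15679007]
316 199 [ 0.49795922 -0.10826317 -0.00466407]
280 210 [ 0.65580753 -0.09779869  0.08635739]
2.075 [-3.25599751e-01  2.82820474e-01  1.65745170e+00 -1.04682301e-06
  1.20001430e+00 -2.47860195e-01] [ 0.58304086 -0.07029512  0.0918421 ] [ 0.39490286 -0.22369297  1.56703881] [ 0.39490286 -0.22369297  1.56703881]
```

Run:
```python
from h import *
s=load('s1')
for v in range(174,194,2): print(v,[np.round(dep(s,u,v),3).tolist() for u in (306,309,312)])
s=snap('scene','s2'); print(robot.observe()['ee_pos'])
cv2.imwrite('pics/s2c.png',cv2.resize(s['img'][130:230,250:350,::-1],None,fx=6,fy=6,interpolation=cv2.INTER_CUBIC))
```

```text
174 [[0.598, -0.063, 0.186], [0.593, -0.058, 0.185], [0.58, -0.059, 0.176]]
176 [[0.597, -0.063, 0.179], [0.591, -0.059, 0.177], [0.579, -0.059, 0.168]]
178 [[0.597, -0.064, 0.171], [0.595, -0.056, 0.175], [0.58, -0.059, 0.162]]
180 [[0.596, -0.064, 0.164], [0.59, -0.06, 0.163], [0.581, -0.058, 0.157]]
182 [[0.596, -0.064, 0.158], [0.59, -0.06, 0.156], [0.58, -0.059, 0.149]]
184 [[0.598, -0.063, 0.153], [0.591, -0.059, 0.15], [0.579, -0.06, 0.142]]
186 [[0.596, -0.065, 0.144], [0.592, -0.058, 0.146], [0.58, -0.058, 0.136]]
188 [[0.596, -0.065, 0.137], [0.591, -0.059, 0.137], [0.474, -0.142, -0.0]]
190 [[0.494, -0.148, 0.003], [0.483, -0.145, -0.004], [0.479, -0.138, -0.002]]
192 [[0.496, -0.146, -0.002], [0.491, -0.139, -0.002], [0.484, -0.134, -0.003]]
[ 0.58305784 -0.0701853   0.09183003]
```

View pics/s2c.png

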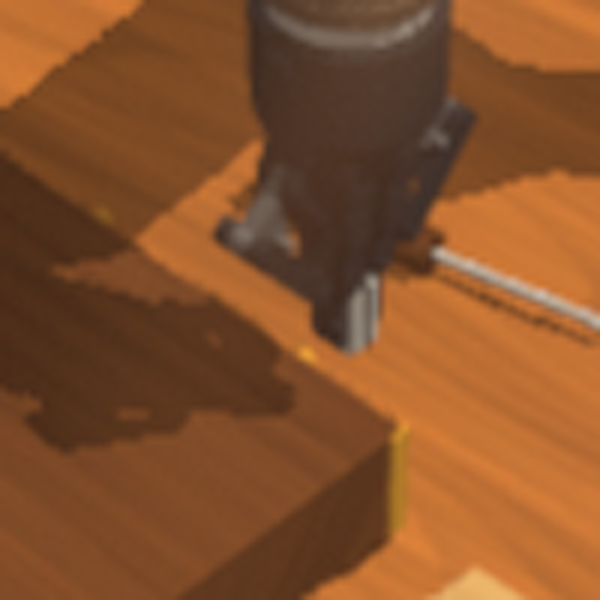

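The fingertips appear about 41 mm higher than the reported pose, which is exactly my last descent. I'll hold the pose for one call and look again before touching anything.

```bash
python3 -m crank '[{"hand":-1,"offset":[0,0,0],"delta_rot":[0,0,0]},{"hand":-1,"offset":[0,0,0],"delta_rot":[0,0,0]},{"hand":-1,"offset":[0,0,0],"delta_rot":[0,0,0]},{"hand":-1,"offset":[0,0,0],"delta_rot":[0,0,0]},{"hand":-1,"offset":[0,0,0],"delta_rot":[0,0,0]}]'
python3 - <<'E'
from h import *
s=snap('scene','s3'); print(robot.observe()['ee_pos'])
for v in range(184,206,2): print(v,[np.round(dep(s,u,v),3).tolist() for u in (306,309,312)])
cv2.imwrite('pics/s3c.png',cv2.resize(s['img'][130:230,250:350,::-1],None,fx=6,fy=6,interpolation=cv2.INTER_CUBIC))
E
```

```text
t: 2.75
ee_pos: [0.5827, -0.0697, 0.0911]
ee_rot: [0.734, 0.679, 0.0, 0.0]
ft_force: [-0.0, 0.1, -0.5]
width: -0.0002
[ 0.58264186 -0.06971705  0.09107497]
184 [[0.596, -0.065, 0.151], [0.589, -0.061, 0.148], [0.582, -0.057, 0.145]]
186 [[0.597, -0.063, 0.146], [0.59, -0.06, 0.143], [0.581, -0.058, 0.138]]
188 [[0.595, -0.065, 0.136], [0.594, -0.057, 0.141], [0.472, -0.143, -0.003]]
190 [[0.493, -0.149, 0.001], [0.485, -0.144, -0.002], [0.48, -0.137, -0.001]]
192 [[0.494, -0.148, -0.005], [0.493, -0.137, 0.001], [0.488, -0.131, 0.001]]
194 [[0.568, -0.087, 0.081], [0.497, -0.134, -0.002], [0.493, -0.127, -0.0]]
196 [[0.574, -0.082, 0.082], [0.573, -0.073, 0.087], [0.498, -0.123, -0.002]]
198 [[0.581, -0.077, 0.084], [0.575, -0.071, 0.083], [0.569, -0.066, 0.081]]
200 [[0.588, -0.071, 0.086], [0.579, -0.068, 0.081], [0.577, -0.06, 0.084]]
202 [[0.588, -0.07, 0.079], [0.585, -0.063, 0.081], [0.584, -0.054, 0.086]]
204 [[0.597, -0.063, 0.084], [0.592, -0.058, 0.083], [0.589, -0.05, 0.086]]
```

View pics/s3c.png

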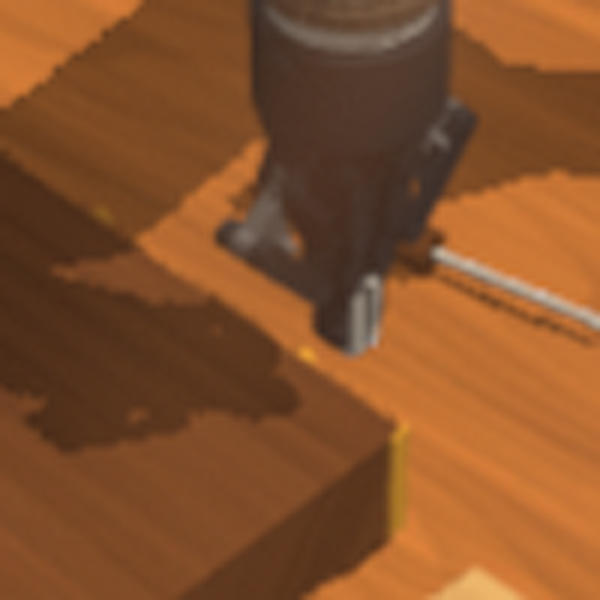

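Run:
```python
from h import *
s=load('s0')
for u in (244,248,279,283):
  for v in range(20,42,3):
    p=dep(s,u,v)
    if p[2]>.1: print(u,v,p.round(3))
print(proj(s,[.2415,-.521,.191]))
cv2.imwrite('pics/s0g.png',cv2.resize(s['img'][0:60,220:310,::-1],None,fx=8,fy=8,interpolation=cv2.INTER_CUBIC))
```

```text
244 20 [ 0.272 -0.578  0.297]
244 23 [ 0.274 -0.577  0.288]
244 38 [1.245 0.466 0.946]
248 20 [ 0.262 -0.571  0.295]
248 23 [ 0.267 -0.566  0.288]
248 26 [ 0.269 -0.565  0.28 ]
248 29 [ 0.272 -0.563  0.272]
248 32 [ 0.273 -0.563  0.262]
248 35 [ 0.27  -0.567  0.25 ]
279 20 [ 0.216 -0.484  0.304]
279 23 [ 0.216 -0.484  0.295]
279 26 [ 0.23  -0.472  0.294]
279 29 [ 0.23  -0.472  0.285]
279 32 [ 0.226 -0.477  0.272]
279 35 [ 0.233 -0.47   0.266]
279 38 [ 0.232 -0.471  0.256]
279 41 [ 0.229 -0.475  0.243]
283 20 [ 0.224 -0.46   0.315]
283 23 [ 0.223 -0.461  0.304]
283 26 [ 0.228 -0.457  0.298]
283 35 [ 0.21  -0.475  0.256]
[266.1561904   53.31990891]
```

View pics/s0g.png

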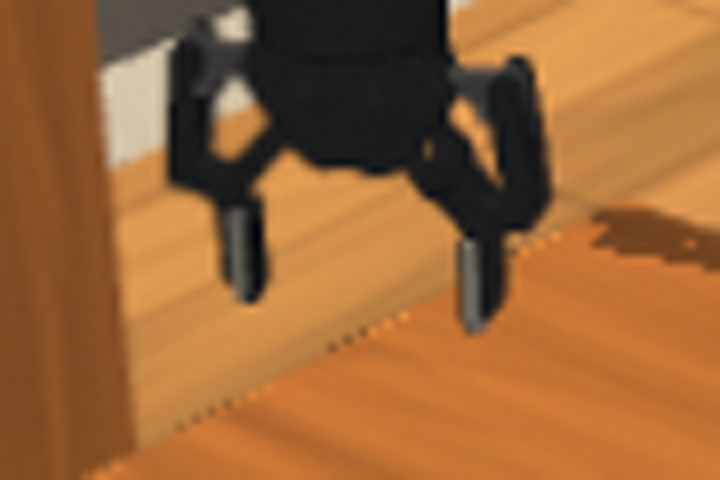

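The camera puts the fingertips about 40 mm above the reported TCP in the start picture too, while x and y agree. That makes it a constant disagreement in z, so I'll find the contact height by feel, slowly.

```bash
python3 -m crank '[{"hand":-1,"offset":[0,0,-0.002],"delta_rot":[0,0,0]},{"hand":-1,"offset":[0,0,-0.004],"delta_rot":[0,0,0]},{"hand":-1,"offset":[0,0,-0.006],"delta_rot":[0,0,0]},{"hand":-1,"offset":[0,0,-0.007],"delta_rot":[0,0,0]},{"hand":-1,"offset":[0,0,-0.008],"delta_rot":[0,0,0]}]'
python3 - <<'E'
from h import *
print(robot.observe()['joint_torque'].round(2))
E
```

```text
t: 3.42
ee_pos: [0.5826, -0.0697, 0.083]
ee_rot: [0.734, 0.679, -0.0, -0.0]
ft_force: [-0.7, -0.0, -1.0]
width: 0.0002
[ 0.000e+00 -4.240e+01 -3.058e+01 -0.000e+00  2.000e-02  0.000e+00]
```

```bash
python3 -m crank '[{"hand":-1,"offset":[0,0,-0.002],"delta_rot":[0,0,0]},{"hand":-1,"offset":[0,0,-0.004],"delta_rot":[0,0,0]},{"hand":-1,"offset":[0,0,-0.006],"delta_rot":[0,0,0]},{"hand":-1,"offset":[0,0,-0.008],"delta_rot":[0,0,0]},{"hand":-1,"offset":[0,0,-0.01],"delta_rot":[0,0,0]}]'
python3 - <<'E'
from h import *
s=snap('scene','s4'); o=robot.observe();print(o['ee_pos'],o['ft_force'])
for v in range(186,206,2): print(v,[np.round(dep(s,u,v),3).tolist() for u in (306,309,312)])
cv2.imwrite('pics/s4c.png',cv2.resize(s['img'][130:230,250:350,::-1],None,fx=6,fy=6,interpolation=cv2.INTER_CUBIC))
E
```

```text
t: 4.05
ee_pos: [0.5827, -0.0697, 0.0729]
ee_rot: [0.734, 0.679, 0.0, -0.0]
ft_force: [-0.4, 0.6, -0.9]
width: -0.0
[ 0.58243291 -0.06968211  0.07262117] [-0.00970574 -0.29528193  0.52576386]
186 [[0.597, -0.064, 0.145], [0.592, -0.058, 0.146], [0.579, -0.059, 0.136]]
188 [[0.596, -0.064, 0.138], [0.589, -0.06, 0.135], [0.581, -0.058, 0.13]]
190 [[0.595, -0.065, 0.13], [0.592, -0.058, 0.132], [0.581, -0.058, 0.123]]
192 [[0.597, -0.064, 0.125], [0.588, -0.061, 0.12], [0.58, -0.058, 0.116]]
194 [[0.57, -0.085, 0.084], [0.591, -0.059, 0.117], [0.492, -0.127, -0.002]]
196 [[0.575, -0.081, 0.084], [0.569, -0.076, 0.082], [0.499, -0.121, -0.0]]
198 [[0.583, -0.075, 0.086], [0.576, -0.071, 0.084], [0.569, -0.067, 0.081]]
200 [[0.586, -0.073, 0.083], [0.584, -0.064, 0.087], [0.578, -0.059, 0.086]]
202 [[0.593, -0.067, 0.085], [0.586, -0.063, 0.082], [0.581, -0.057, 0.082]]
204 [[0.597, -0.064, 0.083], [0.594, -0.056, 0.086], [0.586, -0.053, 0.081]]
```

View pics/s4c.png

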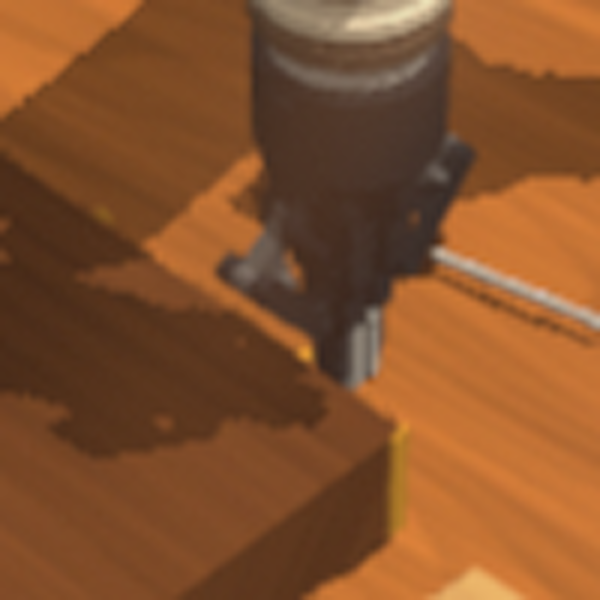

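The camera confirms it: the true fingertip height is the reported z plus about 41 mm, so I expect contact at a reported z of about 0.044.

```bash
python3 -m crank '[{"hand":-1,"offset":[0,0,-0.006],"delta_rot":[0,0,0]},{"hand":-1,"offset":[0,0,-0.012],"delta_rot":[0,0,0]},{"hand":-1,"offset":[0,0,-0.018],"delta_rot":[0,0,0]},{"hand":-1,"offset":[0,0,-0.022],"delta_rot":[0,0,0]},{"hand":-1,"offset":[0,0,-0.022],"delta_rot":[0,0,0]}]'
python3 -m crank '[{"hand":-1,"offset":[0,0,-0.001],"delta_rot":[0,0,0]},{"hand":-1,"offset":[0,0,-0.002],"delta_rot":[0,0,0]},{"hand":-1,"offset":[0,0,-0.003],"delta_rot":[0,0,0]},{"hand":-1,"offset":[0,0,-0.004],"delta_rot":[0,0,0]},{"hand":-1,"offset":[0,0,-0.004],"delta_rot":[0,0,0]}]'
```

```text
t: 4.72
ee_pos: [0.5823, -0.0696, 0.0506]
ee_rot: [0.734, 0.679, -0.0, -0.0]
ft_force: [0.7, 0.9, 0.9]
width: -0.0001
t: 5.35
ee_pos: [0.5826, -0.0697, 0.047]
ee_rot: [0.734, 0.679, -0.0, -0.0]
ft_force: [0.1, 0.7, -0.6]
width: 0.0001
```

```bash
python3 -m crank '[{"hand":-1,"offset":[0,0,-0.001],"delta_rot":[0,0,0]},{"hand":-1,"offset":[0,0,-0.002],"delta_rot":[0,0,0]},{"hand":-1,"offset":[0,0,-0.003],"delta_rot":[0,0,0]},{"hand":-1,"offset":[0,0,-0.003],"delta_rot":[0,0,0]},{"hand":-1,"offset":[0,0,-0.003],"delta_rot":[0,0,0]}]'
```

```text
t: 5.98
ee_pos: [0.5824, -0.0694, 0.045]
ee_rot: [0.734, 0.679, -0.0, -0.0]
ft_force: [-4.6, 2.4, 7.7]
width: -0.0004
```

Contact at a reported z of about 0.046, with 7.7 N. I'll now follow the rock down and outwards.

```bash
python3 -m crank '[{"hand":-1,"offset":[-0.0007,0.0005,-0.0007],"delta_rot":[0,0,0]},{"hand":-1,"offset":[-0.0012,0.001,-0.0015],"delta_rot":[0,0,0]},{"hand":-1,"offset":[-0.0016,0.0013,-0.0023],"delta_rot":[0,0,0]},{"hand":-1,"offset":[-0.002,0.0016,-0.003],"delta_rot":[0,0,0]},{"hand":-1,"offset":[-0.002,0.0016,-0.003],"delta_rot":[0,0,0]}]'
```

```text
t: 6.6
ee_pos: [0.5812, -0.0683, 0.0423]
ee_rot: [0.734, 0.679, 0.0, 0.0]
ft_force: [-2.9, 0.3, 7.5]
width: -0.0001
```

```bash
python3 -m crank '[{"hand":-1,"offset":[-0.0005,0.0004,-0.001],"delta_rot":[0,0,0]},{"hand":-1,"offset":[-0.001,0.0008,-0.002],"delta_rot":[0,0,0]},{"hand":-1,"offset":[-0.0014,0.0012,-0.003],"delta_rot":[0,0,0]},{"hand":-1,"offset":[-0.0014,0.0012,-0.003],"delta_rot":[0,0,0]},{"hand":-1,"offset":[-0.0014,0.0012,-0.003],"delta_rot":[0,0,0]}]'
```

```text
t: 7.22
ee_pos: [0.5797, -0.067, 0.0394]
ee_rot: [0.734, 0.679, 0.0, 0.0]
ft_force: [-3.3, 1.9, 8.0]
width: 0.0001
```

```bash
python3 -m crank '[{"hand":-1,"offset":[-0.0005,0.0004,-0.0007],"delta_rot":[0,0,0]},{"hand":-1,"offset":[-0.0007,0.0006,-0.0014],"delta_rot":[0,0,0]},{"hand":-1,"offset":[-0.001,0.0008,-0.002],"delta_rot":[0,0,0]},{"hand":-1,"offset":[-0.001,0.0008,-0.002],"delta_rot":[0,0,0]},{"hand":-1,"offset":[-0.001,0.0008,-0.002],"delta_rot":[0,0,0]}]'
```

```text
t: 7.85
ee_pos: [0.5787, -0.0661, 0.0373]
ee_rot: [0.734, 0.679, 0.0, 0.0]
ft_force: [-3.2, 1.3, 7.6]
width: 0.0002
```

```bash
python3 -m crank '[{"hand":-1,"offset":[-0.0005,0.0004,-0.0007],"delta_rot":[0,0,0]},{"hand":-1,"offset":[-0.0007,0.0006,-0.0014],"delta_rot":[0,0,0]},{"hand":-1,"offset":[-0.001,0.0008,-0.002],"delta_rot":[0,0,0]},{"hand":-1,"offset":[-0.001,0.0008,-0.002],"delta_rot":[0,0,0]},{"hand":-1,"offset":[-0.001,0.0008,-0.002],"delta_rot":[0,0,0]}]'
```

```text
t: 8.48
ee_pos: [0.5785, -0.0659, 0.0366]
ee_rot: [0.734, 0.679, 0.0, 0.001]
ft_force: [-4.0, 1.3, 12.6]
width: -0.0002
```

The foot met the bench at a reported z of 0.0366, against about 0.046 at first contact. That makes the gap roughly 9 mm, within 7–12. I'll release along the same path so the chest tips back, then go behind the wedge.

```bash
python3 -m crank '[{"hand":-1,"offset":[0.0015,-0.001,0.004],"delta_rot":[0,0,0]},{"hand":-1,"offset":[0.003,-0.002,0.008],"delta_rot":[0,0,0]},{"hand":-1,"offset":[0.0045,-0.003,0.012],"delta_rot":[0,0,0]},{"hand":-1,"offset":[0.0045,-0.003,0.025],"delta_rot":[0,0,0]},{"hand":-1,"offset":[0.0045,-0.003,0.05],"delta_rot":[0,0,0]}]'
python3 -m crank '[{"hand":-1,"offset":[0.005,0.05,0],"delta_rot":[0,0,0]},{"hand":-1,"offset":[0.01,0.1,0],"delta_rot":[0,0,0]},{"hand":-1,"offset":[0.016,0.15,0],"delta_rot":[0,0,0]},{"hand":-1,"offset":[0.022,0.2,0],"delta_rot":[0,0,0]},{"hand":-1,"offset":[0.024,0.214,-0.02],"delta_rot":[0,0,0]}]'
python3 - <<'E'
from h import *
s=snap('scene','s5'); o=robot.observe();print(o['ee_pos'],o['ft_force'])
cv2.imwrite('pics/s5c.png',cv2.resize(s['img'][130:290,190:390,::-1],None,fx=4,fy=4,interpolation=cv2.INTER_CUBIC))
E
```

```text
t: 9.1
ee_pos: [0.58, -0.0674, 0.0831]
ee_rot: [0.734, 0.679, -0.001, -0.002]
ft_force: [0.4, 0.8, 0.1]
width: -0.0002
t: 9.72
ee_pos: [0.6067, 0.1489, 0.0655]
ee_rot: [0.733, 0.681, 0.001, 0.001]
ft_force: [0.4, -0.5, 0.2]
width: 0.0
[0.60366485 0.14874147 0.06081089] [-2.86248965  0.24659347 -2.48916474]
```

View pics/s5c.png

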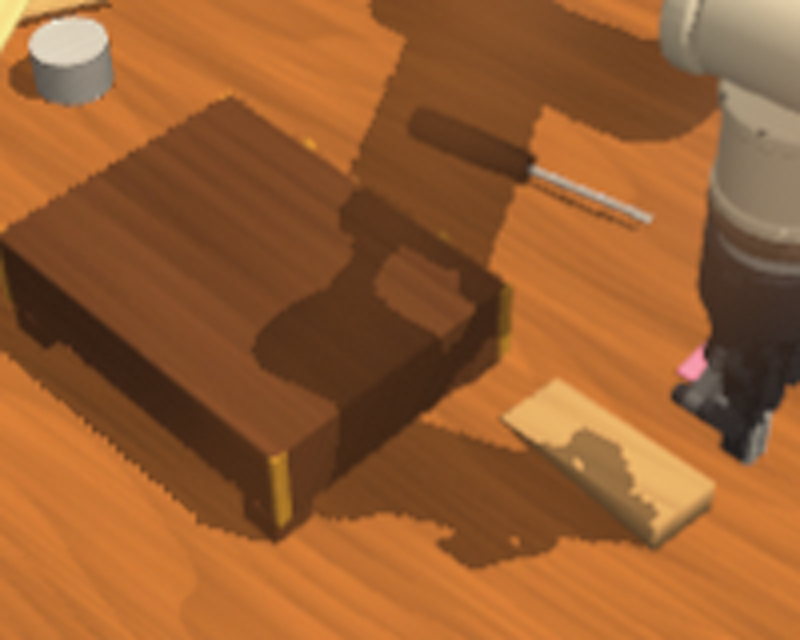

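The chest is back level: its front-left corner is at crop (508,286), the same as before. The fingers hang behind the wedge's thick end at (745,455). Now down beside the bench.

```bash
python3 -m crank '[{"hand":-1,"offset":[0,0,-0.03],"delta_rot":[0,0,0]},{"hand":-1,"offset":[0,0,-0.06],"delta_rot":[0,0,0]},{"hand":-1,"offset":[0,0,-0.08],"delta_rot":[0,0,0]},{"hand":-1,"offset":[0,0,-0.09],"delta_rot":[0,0,0]},{"hand":-1,"offset":[0,0,-0.094],"delta_rot":[0,0,0]}]'
python3 - <<'E'
from h import *
s=snap('scene','s6'); t=snap('top','t6');o=robot.observe();print(o['ee_pos'],o['ft_force'])
cv2.imwrite('pics/s6c.png',cv2.resize(s['img'][130:290,190:390,::-1],None,fx=4,fy=4,interpolation=cv2.INTER_CUBIC))
E
```

```text
t: 10.4
ee_pos: [0.6058, 0.1453, -0.0301]
ee_rot: [0.734, 0.679, -0.0, -0.0]
ft_force: [0.1, -0.3, -0.2]
width: -0.0003
[ 0.60619722  0.14550007 -0.02948894] [-0.42824799 -0.21502484  0.59836815]
```

View pics/s6c.png

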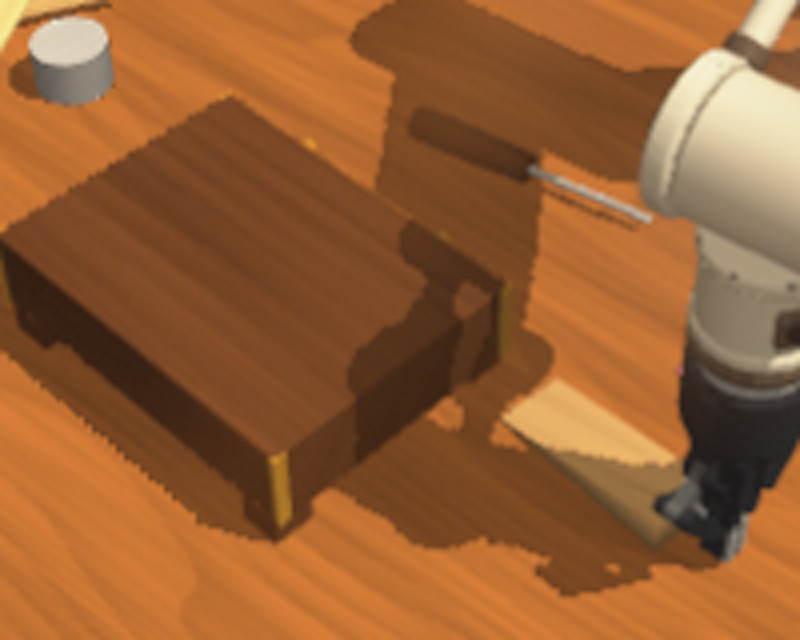

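```bash
python3 -m crank '[{"hand":-1,"offset":[-0.0006,-0.008,0],"delta_rot":[0,0,0]},{"hand":-1,"offset":[-0.0012,-0.015,0],"delta_rot":[0,0,0]},{"hand":-1,"offset":[-0.0018,-0.022,0],"delta_rot":[0,0,0]},{"hand":-1,"offset":[-0.0024,-0.03,0],"delta_rot":[0,0,0]},{"hand":-1,"offset":[-0.0031,-0.04,0],"delta_rot":[0,0,0]}]'
python3 - <<'E'
from h import *
s=snap('scene','s7'); t=snap('top','t7');o=robot.observe();print(o['ee_pos'],o['ft_force'])
cv2.imwrite('pics/s7c.png',cv2.resize(s['img'][130:290,190:390,::-1],None,fx=4,fy=4,interpolation=cv2.INTER_CUBIC))
cv2.imwrite('pics/t7c.png',cv2.resize(t['img'][110:240,240:420,::-1],None,fx=4,fy=4,interpolation=cv2.INTER_CUBIC))
E
```

```text
t: 11.12
ee_pos: [0.6028, 0.1052, -0.0297]
ee_rot: [0.734, 0.679, 0.0, 0.0]
ft_force: [0.2, 1.0, 1.0]
width: 0.0002
[ 0.60259848  0.1043641  -0.02995058] [-0.19476069 -1.00180184  0.55329482]
```

View pics/s7c.png

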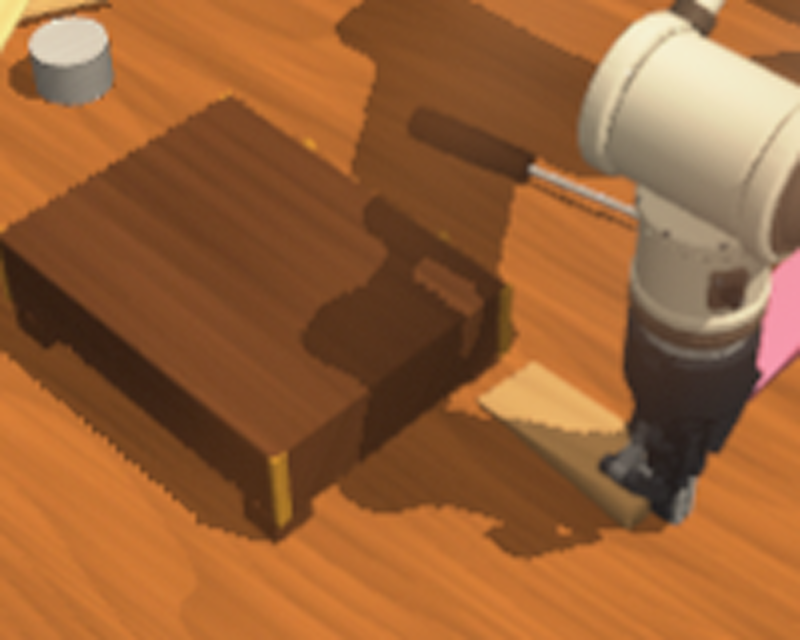

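View pics/t7c.png

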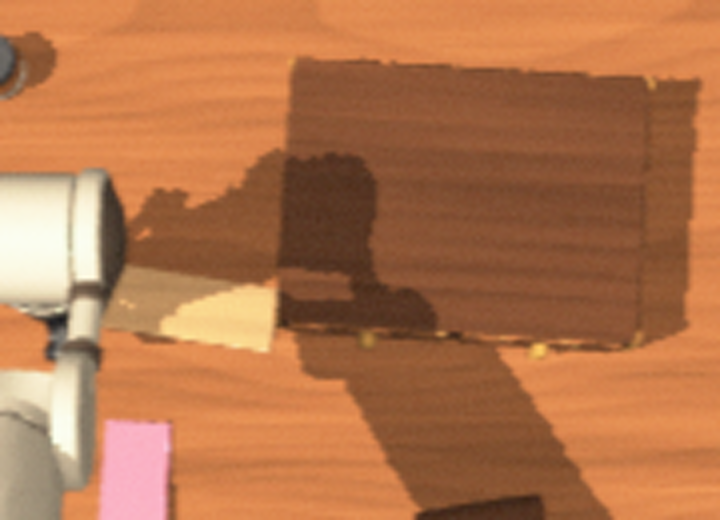

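Run:
```python
from m import *
s=load('t7'); c=np.array([.6585,-.190]);th=np.radians(-4.5);R=np.array([[np.cos(th),-np.sin(th)],[np.sin(th),np.cos(th)]])
for q in [(277,284),(270,350)]:
    p=atz(s,*up(*q),.004); print(p.round(4),R.T@(p[:2]-c))
s=load('s7')
for q in [(480,402),(533,364)]:
    p=atz(s,*up(*q,190,130),.004); print(p.round(4),R.T@(p[:2]-c))
```

```text
[ 0.6067 -0.0493  0.004 ] [-0.06266361  0.13623458]
[ 0.5544 -0.0429  0.004 ] [-0.11528347  0.13848801]
[ 0.6042 -0.0448  0.004 ] [-0.06547536  0.14048357]
[ 0.5561 -0.0387  0.004 ] [-0.11391034  0.14276499]
```

The wedge is sliding straight. Its thin edge is at chest y ≈ 139 mm and spans x −114 to −64, so it covers the foot. Carrying on more slowly.

```bash
python3 -m crank '[{"hand":-1,"offset":[-0.0004,-0.005,0],"delta_rot":[0,0,0]},{"hand":-1,"offset":[-0.0008,-0.01,0],"delta_rot":[0,0,0]},{"hand":-1,"offset":[-0.0012,-0.015,0],"delta_rot":[0,0,0]},{"hand":-1,"offset":[-0.0016,-0.02,0],"delta_rot":[0,0,0]},{"hand":-1,"offset":[-0.002,-0.025,0],"delta_rot":[0,0,0]}]'
python3 -m crank '[{"hand":-1,"offset":[-0.0002,-0.002,0],"delta_rot":[0,0,0]},{"hand":-1,"offset":[-0.0003,-0.004,0],"delta_rot":[0,0,0]},{"hand":-1,"offset":[-0.0005,-0.006,0],"delta_rot":[0,0,0]},{"hand":-1,"offset":[-0.0006,-0.007,0],"delta_rot":[0,0,0]},{"hand":-1,"offset":[-0.0006,-0.008,0],"delta_rot":[0,0,0]}]'
```

```text
t: 11.85
ee_pos: [0.6006, 0.0803, -0.03]
ee_rot: [0.734, 0.679, -0.0, -0.0]
ft_force: [-0.1, -0.0, -0.2]
width: 0.0003
t: 12.48
ee_pos: [0.6, 0.0727, -0.0299]
ee_rot: [0.734, 0.679, 0.0, -0.0]
ft_force: [0.0, 1.0, 0.0]
width: -0.0003
```

```bash
python3 -m crank '[{"hand":-1,"offset":[-0.0001,-0.001,0],"delta_rot":[0,0,0]},{"hand":-1,"offset":[-0.0002,-0.002,0],"delta_rot":[0,0,0]},{"hand":-1,"offset":[-0.0002,-0.003,0],"delta_rot":[0,0,0]},{"hand":-1,"offset":[-0.0003,-0.004,0],"delta_rot":[0,0,0]},{"hand":-1,"offset":[-0.0003,-0.004,0],"delta_rot":[0,0,0]}]'
```

```text
t: 13.1
ee_pos: [0.5998, 0.0685, -0.0299]
ee_rot: [0.734, 0.679, -0.0, 0.0]
ft_force: [-0.4, 0.6, -0.9]
width: -0.0003
```

```bash
python3 -m crank '[{"hand":-1,"offset":[-0.0001,-0.001,0],"delta_rot":[0,0,0]},{"hand":-1,"offset":[-0.0002,-0.002,0],"delta_rot":[0,0,0]},{"hand":-1,"offset":[-0.0002,-0.003,0],"delta_rot":[0,0,0]},{"hand":-1,"offset":[-0.0002,-0.003,0],"delta_rot":[0,0,0]},{"hand":-1,"offset":[-0.0002,-0.003,0],"delta_rot":[0,0,0]}]'
```

```text
t: 13.72
ee_pos: [0.5996, 0.0656, -0.0299]
ee_rot: [0.734, 0.679, -0.0, 0.0]
ft_force: [-0.1, 0.1, -0.4]
width: 0.0001
```

```bash
python3 -m crank '[{"hand":-1,"offset":[-0.0001,-0.001,0],"delta_rot":[0,0,0]},{"hand":-1,"offset":[-0.0001,-0.0015,0],"delta_rot":[0,0,0]},{"hand":-1,"offset":[-0.0002,-0.002,0],"delta_rot":[0,0,0]},{"hand":-1,"offset":[-0.0002,-0.002,0],"delta_rot":[0,0,0]},{"hand":-1,"offset":[-0.0002,-0.002,0],"delta_rot":[0,0,0]}]'
```

```text
t: 14.35
ee_pos: [0.5994, 0.0636, -0.0299]
ee_rot: [0.734, 0.679, -0.0, 0.0]
ft_force: [-0.1, 0.2, 0.2]
width: -0.0001
```

```bash
python3 -m crank '[{"hand":-1,"offset":[-0.0001,-0.001,0],"delta_rot":[0,0,0]},{"hand":-1,"offset":[-0.0001,-0.0015,0],"delta_rot":[0,0,0]},{"hand":-1,"offset":[-0.0002,-0.002,0],"delta_rot":[0,0,0]},{"hand":-1,"offset":[-0.0002,-0.002,0],"delta_rot":[0,0,0]},{"hand":-1,"offset":[-0.0002,-0.002,0],"delta_rot":[0,0,0]}]'
```

```text
t: 14.98
ee_pos: [0.5992, 0.0616, -0.0299]
ee_rot: [0.734, 0.679, -0.0, 0.0]
ft_force: [-0.0, 0.3, -0.4]
width: -0.0002
```

```bash
python3 -m crank '[{"hand":-1,"offset":[-0.0001,-0.001,0],"delta_rot":[0,0,0]},{"hand":-1,"offset":[-0.0001,-0.0015,0],"delta_rot":[0,0,0]},{"hand":-1,"offset":[-0.0002,-0.002,0],"delta_rot":[0,0,0]},{"hand":-1,"offset":[-0.0002,-0.002,0],"delta_rot":[0,0,0]},{"hand":-1,"offset":[-0.0002,-0.002,0],"delta_rot":[0,0,0]}]'
```

```text
t: 15.6
ee_pos: [0.599, 0.0596, -0.0299]
ee_rot: [0.734, 0.679, -0.0, 0.0]
ft_force: [0.3, 0.1, 0.7]
width: 0.0002
```

Run:
```python
from h import *
s=snap('scene','s8'); o=robot.observe();print(o['ee_pos'],o['ft_force'])
cv2.imwrite('pics/s8c.png',cv2.resize(s['img'][150:270,230:380,::-1],None,fx=5,fy=5,interpolation=cv2.INTER_CUBIC))
```

```text
[ 0.59897189  0.05959543 -0.02989883] [ 1.66941817 -0.03341814  0.54796589]
```

View pics/s8c.png

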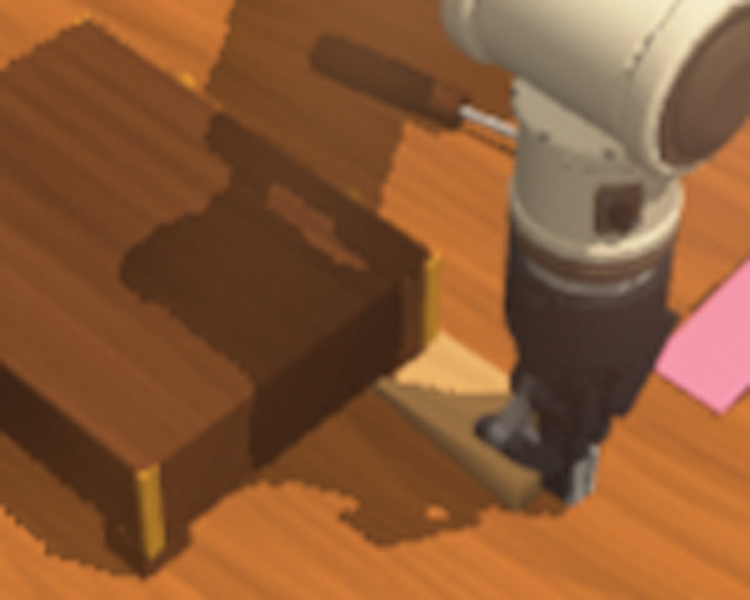

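The wedge's thin end is under the corner (crop ~(395,380)) and the chest hasn't moved. No resistance yet, so I'll keep pushing in small steps.

```bash
python3 -m crank '[{"hand":-1,"offset":[-0.0001,-0.001,0],"delta_rot":[0,0,0]},{"hand":-1,"offset":[-0.0001,-0.0015,0],"delta_rot":[0,0,0]},{"hand":-1,"offset":[-0.0002,-0.002,0],"delta_rot":[0,0,0]},{"hand":-1,"offset":[-0.0002,-0.002,0],"delta_rot":[0,0,0]},{"hand":-1,"offset":[-0.0002,-0.002,0],"delta_rot":[0,0,0]}]'
```

```text
t: 16.27
ee_pos: [0.5988, 0.0576, -0.0299]
ee_rot: [0.734, 0.679, -0.0, 0.0]
ft_force: [-0.1, 0.0, 0.4]
width: -0.0004
```

```bash
python3 -m crank '[{"hand":-1,"offset":[-0.0001,-0.001,0],"delta_rot":[0,0,0]},{"hand":-1,"offset":[-0.0001,-0.0015,0],"delta_rot":[0,0,0]},{"hand":-1,"offset":[-0.0002,-0.002,0],"delta_rot":[0,0,0]},{"hand":-1,"offset":[-0.0002,-0.002,0],"delta_rot":[0,0,0]},{"hand":-1,"offset":[-0.0002,-0.002,0],"delta_rot":[0,0,0]}]'
```

```text
t: 16.9
ee_pos: [0.5985, 0.0556, -0.0299]
ee_rot: [0.734, 0.679, -0.0, 0.0]
ft_force: [0.4, 0.4, -0.1]
width: 0.0001
```

```bash
python3 -m crank '[{"hand":-1,"offset":[-0.0001,-0.001,0],"delta_rot":[0,0,0]},{"hand":-1,"offset":[-0.0001,-0.0015,0],"delta_rot":[0,0,0]},{"hand":-1,"offset":[-0.0002,-0.002,0],"delta_rot":[0,0,0]},{"hand":-1,"offset":[-0.0002,-0.002,0],"delta_rot":[0,0,0]},{"hand":-1,"offset":[-0.0002,-0.002,0],"delta_rot":[0,0,0]}]'
```

```text
t: 17.52
ee_pos: [0.5983, 0.054, -0.0299]
ee_rot: [0.734, 0.679, 0.0, -0.0]
ft_force: [0.6, 4.3, 1.2]
width: 0.0002
```

```bash
python3 -m crank '[{"hand":-1,"offset":[-0.0001,-0.001,0],"delta_rot":[0,0,0]},{"hand":-1,"offset":[-0.0001,-0.0015,0],"delta_rot":[0,0,0]},{"hand":-1,"offset":[-0.0002,-0.002,0],"delta_rot":[0,0,0]},{"hand":-1,"offset":[-0.0002,-0.002,0],"delta_rot":[0,0,0]},{"hand":-1,"offset":[-0.0002,-0.002,0],"delta_rot":[0,0,0]}]'
```

```text
t: 18.15
ee_pos: [0.5982, 0.0531, -0.0299]
ee_rot: [0.734, 0.679, 0.001, -0.001]
ft_force: [0.4, 8.4, 0.2]
width: -0.0001
```

Force rose from 4.3 N to 8.4 N while the wedge moved only 0.9 mm: it has met the foot and is snug. I'll back off and look.

```bash
python3 -m crank '[{"hand":-1,"offset":[0.0002,0.003,0],"delta_rot":[0,0,0]},{"hand":-1,"offset":[0.0015,0.02,0],"delta_rot":[0,0,0]},{"hand":-1,"offset":[0.0025,0.035,0.01],"delta_rot":[0,0,0]},{"hand":-1,"offset":[0.0025,0.035,0.06],"delta_rot":[0,0,0]},{"hand":-1,"offset":[0.0025,0.035,0.114],"delta_rot":[0,0,0]}]'
python3 - <<'E'
from h import *
s=snap('scene','s9');t=snap('top','t9'); o=robot.observe();print(o['ee_pos'],o['ft_force'])
cv2.imwrite('pics/s9c.png',cv2.resize(s['img'][150:270,180:340,::-1],None,fx=5,fy=5,interpolation=cv2.INTER_CUBIC))
E
```

```text
t: 18.77
ee_pos: [0.6, 0.0877, 0.0854]
ee_rot: [0.733, 0.68, -0.001, -0.0]
ft_force: [1.0, -0.3, 0.2]
width: -0.0002
[0.60642317 0.08734757 0.09272944] [ 1.25026227 -0.26712323  0.40103122]
```

View pics/s9c.png

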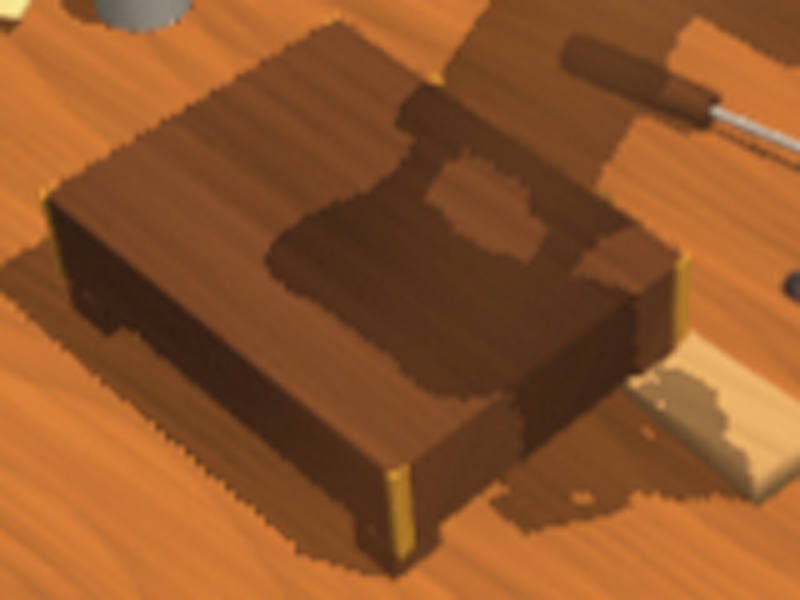

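The chest corners are at the same pixels as at the start, the chest looks level, and the wedge is seated under the foot. Going back to press.

```bash
python3 -m crank '[{"hand":-1,"offset":[-0.004,-0.04,0],"delta_rot":[0,0,0]},{"hand":-1,"offset":[-0.009,-0.085,0],"delta_rot":[0,0,0]},{"hand":-1,"offset":[-0.014,-0.13,0],"delta_rot":[0,0,0]},{"hand":-1,"offset":[-0.017,-0.157,0],"delta_rot":[0,0,0]},{"hand":-1,"offset":[-0.017,-0.157,-0.01],"delta_rot":[0,0,0]}]'
python3 -m crank '[{"hand":-1,"offset":[0,0,-0.01],"delta_rot":[0,0,0]},{"hand":-1,"offset":[0,0,-0.018],"delta_rot":[0,0,0]},{"hand":-1,"offset":[0,0,-0.022],"delta_rot":[0,0,0]},{"hand":-1,"offset":[0,0,-0.024],"delta_rot":[0,0,0]},{"hand":-1,"offset":[0,0,-0.024],"delta_rot":[0,0,0]}]'
```

```text
t: 19.5
ee_pos: [0.5847, -0.0718, 0.0751]
ee_rot: [0.735, 0.679, 0.001, 0.001]
ft_force: [-0.8, 0.9, 0.2]
width: -0.0002
t: 20.12
ee_pos: [0.5838, -0.0702, 0.0502]
ee_rot: [0.734, 0.679, 0.0, 0.0]
ft_force: [-0.6, -0.7, 0.1]
width: 0.0002
```

Next, down at 1 mm per row.

```bash
python3 -m crank '[{"hand":-1,"offset":[0,0,-0.0015],"delta_rot":[0,0,0]},{"hand":-1,"offset":[0,0,-0.003],"delta_rot":[0,0,0]},{"hand":-1,"offset":[0,0,-0.004],"delta_rot":[0,0,0]},{"hand":-1,"offset":[0,0,-0.005],"delta_rot":[0,0,0]},{"hand":-1,"offset":[0,0,-0.005],"delta_rot":[0,0,0]}]'
```

```text
t: 20.75
ee_pos: [0.5837, -0.0704, 0.0459]
ee_rot: [0.734, 0.679, -0.0, -0.0]
ft_force: [-2.3, 0.2, 5.5]
width: -0.0
```

```bash
python3 -m crank '[{"hand":-1,"offset":[0,0,-0.0005],"delta_rot":[0,0,0]},{"hand":-1,"offset":[0,0,-0.001],"delta_rot":[0,0,0]},{"hand":-1,"offset":[0,0,-0.0015],"delta_rot":[0,0,0]},{"hand":-1,"offset":[0,0,-0.0015],"delta_rot":[0,0,0]},{"hand":-1,"offset":[0,0,-0.0015],"delta_rot":[0,0,0]}]'
```

```text
t: 21.38
ee_pos: [0.5837, -0.0704, 0.0458]
ee_rot: [0.734, 0.679, -0.0, -0.0]
ft_force: [-7.1, 1.3, 13.5]
width: -0.0
```

The corner held: z went from 0.0459 to 0.0458 while the force went from 5.5 N to 13.5 N. Unshimmed, it sank 9 mm at 8 N. I'll ease the sideways drag and check that the press is steady.

```bash
python3 -m crank '[{"hand":-1,"offset":[-0.0003,0,0],"delta_rot":[0,0,0]},{"hand":-1,"offset":[-0.0006,0,0],"delta_rot":[0,0,0]},{"hand":-1,"offset":[-0.0008,0,0],"delta_rot":[0,0,0]},{"hand":-1,"offset":[-0.0008,0,0],"delta_rot":[0,0,0]},{"hand":-1,"offset":[-0.0008,0,0],"delta_rot":[0,0,0]}]'
python3 - <<'E'
from h import *
s=snap('scene','s10'); o=robot.observe();print(o['ee_pos'],o['ft_force'])
cv2.imwrite('pics/s10c.png',cv2.resize(s['img'][150:270,180:340,::-1],None,fx=5,fy=5,interpolation=cv2.INTER_CUBIC))
E
```

```text
t: 22.0
ee_pos: [0.5838, -0.0704, 0.0458]
ee_rot: [0.734, 0.679, 0.001, 0.001]
ft_force: [-4.0, 1.5, 11.8]
width: 0.0002
[ 0.58376488 -0.07040051  0.04581389] [-4.31527581  1.30231248 12.04413861]
```

View pics/s10c.png

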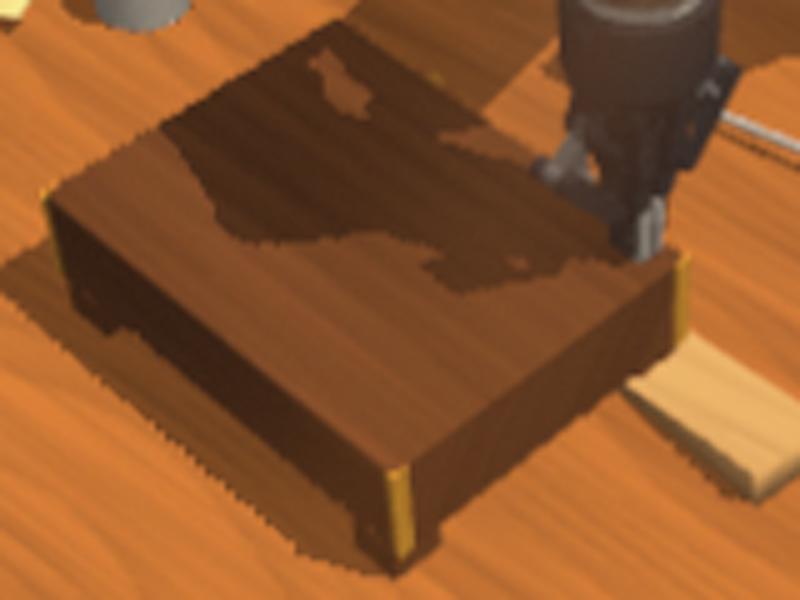

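The fingertips are on the corner at crop (645,250), with the wedge under it and the chest in place. The press is steady at about 12 N, so I'm handing in.

Run:
```python
from h import *
robot.finish_job(); o=robot.observe(); print(o['t'],o['ee_pos'],o['ft_force'])
```

```text
the job is handed in; nothing more can be done
the job is handed in; nothing more can be done
```

The chest no longer rocks: the wooden wedge is snug under the short foot, and I handed the job in at about 22 s with the closed fingertips pressing that corner at about 12 N.

- **Feeling the rock:** At about 8 N the corner tipped down roughly 9 mm before the foot met the bench. When I let go it came back level.
- **Pushing the wedge:** It slid under the foot at about 1 N or less and then stopped. I ended the push at 8.4 N, above the 5 N stop but below the 10 N that shoves the chest.
- **Pressing again:** From 5.5 N to 13.5 N the corner sank only 0.1 mm. Its height matched the first touch to within about 1 mm, so I see no sign of jacking.
- **Chest and other things:** The chest corners were at the same pixels before and after. Nothing else was touched.

**Checks that disagreed:**
- **Tool height:** The reported tool height was about 40 mm below where the cameras and the touch on the chest's top put the fingertips. I worked from the camera and from feel instead.
- **Sideways drag:** The final press carries about 4 N of sideways drag, eased down from 7 N.

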